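# Refit the scraper plate of a dough roller

### The job

Take the washed scraper plate out of the drying rack by its blue handle and slide its two ears down into the slots of the dough roller, pushing past the brass spring clips until both ears sit flat on the slot floors. Feel your way in, bed the plate with a steady push of about 20 N on the slot floors for half a second, never forcing it beyond 30 N, then let go. Leave the rest of the things on the bench where they are.

Things in the scene. Friction and masses are not known exactly. Their poses are not given: they have to be found in the camera images.
- grip (a point): Centre of the scraper plate's blue handle, a block 16 mm (x) by 30 mm (y) by 40 mm tall (z). Handle and plate are one loose part of about 0.25 kg. The steel plate below is 5 mm thick (x), 104 mm wide (y), 75 mm tall: upper edge 20 mm and lower edge 95 mm below this point. It starts upright in the rack. Turned half round about z it is the same.
- ears (a point): Point of the scraper plate's middle plane, midway between its two ears, level with their undersides; 70 mm straight below the handle's centre, 25 mm above the plate's lower edge. The ears stick out 15 mm from the plate's side edges along y (134 mm over both), 5 mm thick, 18 mm tall.
- seat (a point): Point of the dough roller midway between its slots, at the nominal height of the slot floors, 45 mm above the bench. The dark steel slot floors are adjustable stops, set up to 4 mm higher or lower than this (equal on both sides): where they lie must be felt. Plate home: ears lies there on its axis, y axes parallel (either way round). +x points to the roller. The plate has free room between the slots.
- slot_l (a point): Middle of the mouth of the slot at +y, 57 mm above seat. Slot: 7 mm wide (x), aluminium walls 56.5 to 78.5 mm off the machine's middle, open above and towards the other slot; the top 5 mm flare to about 12 mm wide. A brass spring clip lines its outer end: from 48 mm above seat it slopes inwards to a bump 32 to 28.5 mm above it, and recedes below that.
- slot_r (a point): Same at -y. The bumps are 128 mm apart: each ear pushes its clip out 3 mm as it slides by, taking about 7 to 18 N of push in all, until the ears' undersides are 6 to 10 mm above seat; there the clips spring back over the ears and carry nothing. Then comes the rigid floor: the push rises steeply, about 10 N per mm or more on a stiff arm. The plate's weight alone does not pass the clips.
- rack: White drying rack, fixed: base 110 x 130 x 10 mm, two pairs of peg rows (pegs 6 mm thick, up to 45 mm above the bench). The plate's lower edge rests 10 mm above the bench in the pair at the origin, its width along y, up to 12 mm off centre. Origin on the bench. The other pair, 50 mm along +x, holds the bench knife (top 74 mm above the bench).
- machine: Small white dough roller with its cover off, fixed on the bench: base 130 x 190 mm, highest part (slot mouths) 103 mm; steel roller 42 mm thick along y, its axis 52 mm along +x and 45 mm up. Origin on the bench midway between the slots, 45 mm below seat, same axes.
- bench_knife: Bystander in the rack: steel dough cutter, 100 mm wide, 64 mm tall with a black grip bar along its top edge; origin at the middle of the lower edge.
- bowl: Bystander: steel bowl, 160 mm across, 60 mm high; origin under its centre.
- jar: Bystander: glass jar with red cap, 70 mm across, 110 mm high; origin under its centre.
- glove_box: Bystander: green carton 100 x 200 x 70 mm; origin under its centre.
- cup: Bystander: white plastic mug 80 mm across, 70 mm high; origin under its centre.
- cutter: Bystander: steel pastry ring 70 mm across, 35 mm high; origin under its centre.
- timer: Bystander: white round kitchen timer 64 mm across, 42 mm high; origin under its centre.
- scraper: The whole scraper plate (see grip); origin at the middle of its lower edge, 95 mm below the handle's centre and 25 mm below the ears' undersides.
Things that resemble listed ones, but are neither listed nor needed, are in the scene too. What is shaped like the rack but orange is not meant.

How it is judged:
On the way, in this order (a step that is already met when the one before it is completed fails the run):
1. the plate has been lifted clear of the rack (z of ears in the frame of rack above 0.08 m and contact force between scraper and rack below 0.05 N), for 0.1 s.
2. the plate's ears have entered the slots, upright and square, still above the clip bumps' lower side (z of ears in the frame of seat between 0.012 and 0.047 m and x of ears in the frame of seat between -0.003 and 0.003 m and y of ears in the frame of seat between -0.005 and 0.005 m and angle between ears's own z axis and vertical below 0.1 rad), for 0.1 s.
3. the plate is bedded: down past the clips and pushed steadily onto the slot floors with at least 13 N (z of ears in the frame of seat below 0.0055 m and contact force between scraper and machine above 13 N), for 0.3 s.
At the end, for the whole second after the job is handed in: The released plate rests in both slots with its ears on the slot floors, below the clips: within 5.5 mm above or 6 mm below the nominal floor height, centred within 3 mm (x) and 4 mm (y), upright within 0.06 rad, square within 0.05 rad, at rest (z of ears in the frame of seat between -0.006 and 0.0055 m and x of ears in the frame of seat between -0.003 and 0.003 m and y of ears in the frame of seat between -0.004 and 0.004 m and angle between ears's own z axis and vertical below 0.06 rad and angle between the y axis of ears and the y axis of seat, either way round below 0.05 rad and linear speed of scraper below 0.02 m/s and contact force between the fingers and scraper below 0.05 N); the robot touches nothing.
It fails at once if the plate is forced against the machine with more than 36 N (contact force between scraper and machine above 36 N).
It fails at once if a bystander is moved more than 25 mm (distance of any of bench_knife, bowl, jar, glove_box, cup, cutter, timer from where it was at the start of the episode above 0.025 m).
It also fails if it takes over 51 s, if anything falls off the work surface, if the arm or the gripper's body presses on something with over 40 N, if the wrist force passes 120 N, or if a joint passes its speed limit or range.

### The arm

A 6-joint arm with a two-finger parallel gripper is mounted at the origin on the work surface. World frame = base frame: x ahead of the robot, y to its left, z up, the work surface at z = 0. Lengths are in m, angles in rad, forces in N, time in s.
With the tool pointing down it reaches from about 0.325 to 0.9 m from the base axis. Payload 6.1 kg.
Tool frame: the origin (TCP) lies on the centre line of the jaws, within the pads' length; the fingertips stand 14 mm ahead of it and the grasp point (between the pads) lies 5 mm behind it; z points along the fingers, y is the line along which they close (so a half turn about z gives the same grasp; the last joint's range is limited). The gripper opens to 85 mm and grips with 20 to 120 N. Pads are 22 mm wide; open, the fingers measure 114 mm over their backs; the gripper's body (76 mm by 85 mm) begins 54 mm behind the grasp point. The pads swing forward as they close: fully open they stand 13 mm farther back than shut.
Start: joints at [1.21, 0.22, 1.526, -0, 1.395, -0.126], TCP at [0.145, 0.608, 0.245] pointing down, gripper open.
Joint ranges: [-2.98, 2.98], [-0.91, 2.08], [0.09, 2.57], [-1.24, 4.39], [0.2, 2.65], [-2.68, 2.68]. Speed limits (rad/s): [2.57, 2.57, 3.01, 3.14, 3.14, 3.14].

### API

Orientations are given as a unit quaternion [x, y, z, w].
In Python, from bench import read_state, snapshot, order gives the robot as it stands.
- The arm moves only by the tool play_rows, never from a script. Its argument "increments" is a list of rows, each a list of 3 entries, a list of its own where there are three numbers: the opening in per cent of the stroke, from 0 (shut) to 100 (fully open), then the shift along the tool's x, y, z in m, then the turn about the tool's z in rad. In form: [[grip, [x, y, z], twist], ...]. A call has 1 to 5 rows; each row shifts and turns the commanded pose from where the row before left it, along the tool's axes as they then stand; what a row does not reach is not made up. A row lasts 1/12 s, in which the tool goes at most 41.7 mm and 7.16 degrees, less where a joint would pass 70% of its speed; a pose out of reach is approached as far as the arm can. A call is refused whole if a number of a shift passes 0.0417 or a number of a turn 0.125, either way. A call with a gripper value outside its range is refused whole. The fingers move at their own pace and stop on an object; "force" is the grip in N (left out, the last holds). Time passes only in rows, so rows that do not move let the fingers close. It gives the time, the measured TCP pose, the force, the opening and the grip force at its end, in the units of the state.
- read_state(): the state, without advancing time (a new reading comes with each control period).
- snapshot(name): name is "scene" or "top" or "wrist"; returns a dict with "frame" (480x640x3 uint8, red, green, blue), "camera_matrix" (3x3 intrinsics, pixels), "cam_to_world" (4x4, takes a point from camera to world coordinates); the wrist camera has in their place "hand_eye" (4x4, takes a point from camera to tool coordinates, whose origin is the TCP and whose axes are the flange's). Camera axes: x right, y up, looking along -z (the intrinsics and any distortion apply to the point x, -y, -z); pixel columns grow to the right and rows downward; lengths in m; the calibration is good to about 2 mm. The wrist camera is an equidistant fisheye: a pixel r from the principal point sees the ray r / f radians off the axis. A picture is of the moment at which its call begins: read the wrist's pose just before it. There is no depth.
- order.finish_job(): hands the job in; it is judged then, once.
The state is a dict: "clock": time; "qpos": joint angles; "qvel": joint speeds; "effort": joint torques, N m; "eef_pos": TCP position; "tool_rot": TCP orientation; "force": force on the tool from outside, world axes, zero at the start; "wrist_torque": the same for the moment, N m; "finger_gap": opening from 0.0 (shut) to 1.0 (fully open); "grip_force": force on a finger pad.
Only numpy, scipy, OpenCV 4.12 (cv2) and the standard library are available. Lean on these libraries where they do the work, as an engineer would, in place of code of your own. Each camera call takes 0.05 s, during which the arm holds its last target. There are 200 camera calls.

## Working session

There is one attempt and no reset: what is moved stays moved. The work goes in short steps, Python scripts to look and compute and a tool call to move; the robot and the scene stay as the last step left them, time stands still between calls to the robot, and variables do not carry over. Pictures are saved under pics/ and viewed, at most 10 in all, crops included, and the job is handed in when it is done.

Besides the shell and the picture viewer there is one more tool, called after "Call:" as name(argument=value, ...), one argument or row to a line, values as JSON. play_rows: Moves the arm, as the interface text tells. Its arguments: {"type":"object","properties":{"increments":{"type":"array"},"force":{"type":"number"}},"required":["increments"]}

```bash
mkdir -p pics; ls
cat > h.py <<'E'
import numpy as np,cv2,json
from bench import read_state,snapshot,order
def snap(n,f):
    s=read_state(); d=snapshot(n); cv2.imwrite(f'pics/{f}.png',d['frame'][:,:,::-1])
    o={k:np.array(v).tolist() for k,v in d.items() if k!='frame'}; o['state']={k:np.array(v).tolist() for k,v in s.items()}
    json.dump(o,open(f'pics/{f}.json','w')); return o
def ray(f,u,v):
    o=json.load(open(f'pics/{f}.json')); K=np.array(o['camera_matrix']); T=np.array(o['cam_to_world'])
    p=np.linalg.inv(K)@[u,v,1]; d=T[:3,:3]@[p[0],-p[1],-p[2]]; return T[:3,3],d
def atz(f,u,v,z):
    c,d=ray(f,u,v); return c+d*(z-c[2])/d[2]
def proj(f,P):
    o=json.load(open(f'pics/{f}.json')); K=np.array(o['camera_matrix']); T=np.array(o['cam_to_world'])
    q=T[:3,:3].T@(np.array(P)-T[:3,3]); p=K@[q[0],-q[1],-q[2]]; return p[:2]/p[2]
E
python3 - <<'E'
from h import *
for n in('scene','top'):
    o=snap(n,n+'0'); print(o['camera_matrix'],np.round(o['cam_to_world'],3).tolist())
s=o['state'];print(s)
E
```

```text
pics
[[506.1673018267133, 0.0, 306.3143599884887], [0.0, 506.1673018267133, 237.76435175463217], [0.0, 0.0, 1.0]] [[0.874, -0.283, 0.396, 1.05], [0.486, 0.484, -0.728, -0.948], [0.014, 0.828, 0.56, 0.837], [0.0, 0.0, 0.0, 1.0]]
[[564.4501431096237, 0.0, 321.31845125471426], [0.0, 564.4501431096237, 240.92620200650057], [0.0, 0.0, 1.0]] [[0.026, 0.981, -0.192, 0.311], [-1.0, 0.029, 0.008, 0.039], [0.014, 0.192, 0.981, 1.208], [0.0, 0.0, 0.0, 1.0]]
{'clock': 0.05, 'qpos': [1.2098816559882362, 0.22122535417433975, 1.5275716645842519, 3.0603821161977735e-05, 1.394713654963698, -0.12610149154165207], 'qvel': [-0.0005867359371785389, 0.0010011110494081948, -0.0017597577483223549, -0.0002009564735136182, -0.0004641153148565142, -0.0006005072531194793], 'effort': [0.001651165512157604, -49.861003160476685, -39.087291955947876, -9.707093795441324e-05, 0.006211831932887435, -5.026452299716766e-05], 'eef_pos': [0.1452083539735487, 0.6073195593975679, 0.24422057695435728], 'tool_rot': [0.11713966990155607, 0.9931149872036187, -0.0009270855688401776, -0.00024584397243344387], 'force': [-0.42564582034032156, 0.26822169303104204, 0.3997937166457436], 'wrist_torque': [-0.028844372743625328, -0.02470054512156159, 0.025526345431740986], 'grip_force': 0.0, 'finger_gap': 1.0024538564419503}
```

View pics/top0.png

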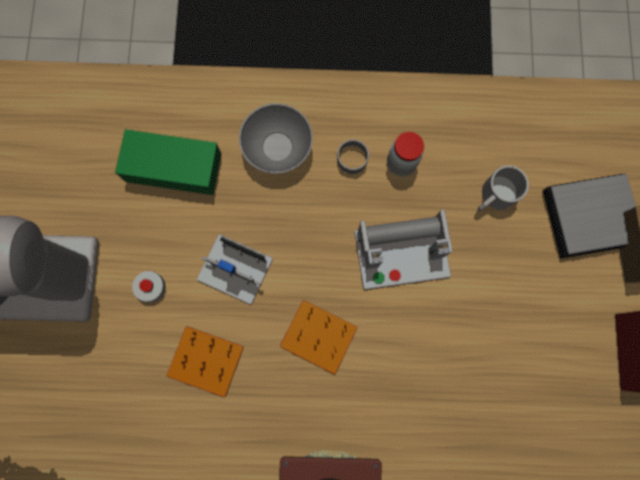

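View pics/scene0.png

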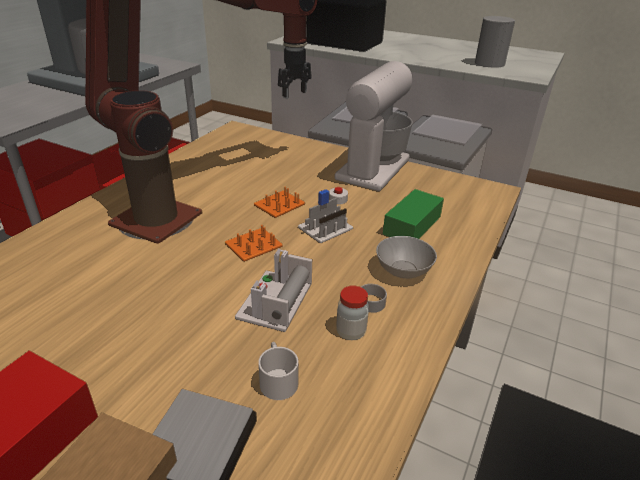

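The top view shows the white rack at (235,268) with the blue handle at (227,267) and the knife at (245,250). The roller is at (404,250). Things that could be mistaken for the rack are the orange racks at (205,360) and (318,336). Only one blue handle is visible, the one in the white rack. I'll check it in a close crop.

Run:
```python
from h import *
def tile(f,u,v,w,h,k):
    im=cv2.imread(f'pics/{f}.png')[v:v+h,u:u+w]; return cv2.resize(im,None,fx=k,fy=k,interpolation=cv2.INTER_CUBIC)
a=np.vstack([tile('top0',190,228,100,75,4),tile('scene0',280,175,100,75,4)])
b=np.vstack([tile('top0',350,205,100,75,4)[:,:],tile('scene0',230,245,100,75,4)])
cv2.imwrite('pics/c1.png',np.hstack([a,b]))
```

```text
(no output)
```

View pics/c1.png

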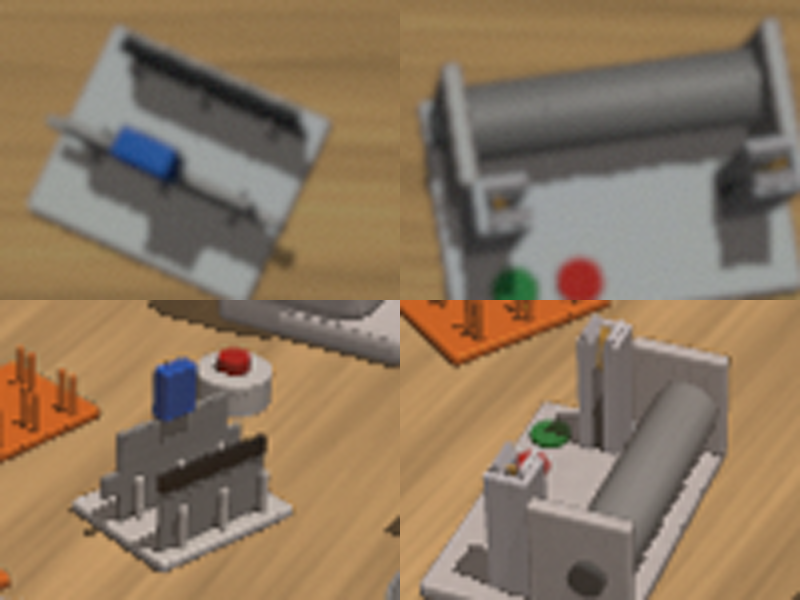

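The crop confirms the choice: a plate with a blue handle at top pixel ~(226,266), in the white rack, with the black-gripped knife on its +x side. The roller's slot mouths are at about (375,253.5) and (443.5,246).

Run:
```python
from h import *
im=cv2.imread('pics/top0.png')
for f in('top0','scene0'):
    im=cv2.imread(f'pics/{f}.png'); h=cv2.cvtColor(im,cv2.COLOR_BGR2HSV)
    m=cv2.inRange(h,(105,140,60),(130,255,255)); n,l,st,c=cv2.connectedComponentsWithStats(m)
    print(f,[(s[4],s[:4].tolist(),np.round(q,2).tolist()) for s,q in zip(st[1:],c[1:]) if s[4]>30])
t=lambda u,v,z:atz('top0',190+u/4,228+v/4,z)
A,B,C=t(122,25,.01),t(330,122,.01),t(28,210,.01)
print('rack',A,B,C,np.linalg.norm(A-B),np.linalg.norm(A-C)); c=(B+C)/2
print('center',c,'yaw y-axis',np.arctan2(*(A-B)[:2][::-1])-np.pi/2)
L=atz('top0',375,253.7,.102);R=atz('top0',443.7,246.3,.102)
print('slots',L,R,np.linalg.norm(L-R),(L+R)/2,np.arctan2(*(L-R)[:2][::-1])-np.pi/2)
print('handle',atz('top0',226.5,266,.12))
s=read_state();print(s['eef_pos'])
d=snap('wrist','w0');print(d['camera_matrix'],np.round(d['hand_eye'],4).tolist())
```

```text
top0 [(np.int32(110), [218, 261, 16, 12], [225.84, 266.13])]
scene0 [(np.int32(70), [319, 190, 9, 15], [324.13, 195.86])]
rack [0.55368979 0.24731303 0.01      ] [0.50384047 0.13275474 0.01      ] [0.45189269 0.29107291 0.01      ] 0.12493420799108457 0.11080423130833043
center [0.47786658 0.21191383 0.01      ] yaw y-axis -0.41043104987892387
slots [ 0.50451027 -0.07773846  0.102     ] [ 0.52347298 -0.21508685  0.102     ] 0.1386512304461671 [ 0.51399162 -0.14641266  0.102     ] 0.1371955076635638
handle [0.46880438 0.21276059 0.12      ]
[0.14523009 0.60733759 0.24429744]
[[371.64829954431775, 0.0, 318.943363834733], [0.0, 371.64829954431775, 237.90077965288577], [0.0, 0.0, 1.0]] [[0.0003, 0.9545, 0.2981, 0.0759], [1.0, -0.0003, -0.0, -0.0008], [0.0001, 0.2981, -0.9545, -0.1287], [0.0, 0.0, 0.0, 1.0]]
```

Call:
play_rows(
  increments=[
    [100, [0, 0, 0], 0.12],
    [100, [0, 0, 0], 0.12],
    [100, [0, 0, 0], 0.12],
    [100, [0, 0, 0], 0.12],
    [100, [0, 0, 0], 0.12],
  ],
)

```text
clock: 0.57
eef_pos: [0.1453, 0.6076, 0.2448]
tool_rot: [0.408, 0.913, -0.0, 0.0]
force: [1.1, 0.5, -0.8]
finger_gap: 1.001
grip_force: 0.0
```

Call:
play_rows(
  increments=[
    [100, [0, 0, 0], 0.12],
    [100, [0, 0, 0], 0.12],
    [100, [0, 0, 0], 0.12],
    [100, [0, 0, 0], 0.12],
    [100, [0, 0, 0], 0.12],
  ],
)

```text
clock: 0.98
eef_pos: [0.1453, 0.6076, 0.2448]
tool_rot: [0.66, 0.752, -0.0, 0.0]
force: [-0.6, 0.0, 0.2]
finger_gap: 1.004
grip_force: 0.0
```

Call:
play_rows(
  increments=[
    [100, [-0.033, 0.011, 0], 0],
    [100, [-0.033, 0.011, 0], 0],
    [100, [-0.033, 0.011, 0], 0],
    [100, [-0.033, 0.011, 0], 0],
    [100, [-0.033, 0.011, 0], 0],
  ],
)

```text
clock: 1.4
eef_pos: [0.2225, 0.4502, 0.2448]
tool_rot: [0.657, 0.754, -0.0, 0.0]
force: [0.5, 0.1, 0.7]
finger_gap: 0.998
grip_force: 0.0
```

Call:
play_rows(
  increments=[
    [100, [-0.033, 0.011, 0], 0],
    [100, [-0.033, 0.011, 0], 0],
    [100, [-0.033, 0.011, 0], 0],
    [100, [-0.033, 0.011, 0], 0],
    [100, [-0.033, 0.011, 0], 0],
  ],
)

```text
clock: 1.82
eef_pos: [0.2993, 0.2942, 0.2451]
tool_rot: [0.657, 0.754, 0.0, 0.0]
force: [0.9, 0.4, -0.8]
finger_gap: 0.999
grip_force: 0.0
```

Call:
play_rows(
  increments=[
    [100, [-0.033, 0.011, 0], 0],
    [100, [-0.033, 0.011, 0], 0],
    [100, [-0.033, 0.011, 0], 0],
    [100, [-0.033, 0.011, 0], 0],
    [100, [-0.033, 0.011, 0], 0],
  ],
)

```text
clock: 2.23
eef_pos: [0.3762, 0.1382, 0.2453]
tool_rot: [0.657, 0.754, 0.0, 0.0]
force: [1.3, 0.8, 0.2]
finger_gap: 1.003
grip_force: 0.0
```

Call:
play_rows(
  increments=[
    [100, [-0.033, 0.011, 0], 0],
    [100, [-0.033, 0.011, 0], 0],
    [100, [-0.033, 0.011, 0], 0],
    [100, [-0.033, 0.011, 0], 0],
    [100, [-0.033, 0.011, 0], 0],
  ],
)

```text
clock: 2.65
eef_pos: [0.4531, -0.018, 0.2452]
tool_rot: [0.658, 0.753, 0.0, 0.0]
force: [0.7, 0.9, 0.0]
finger_gap: 1.001
grip_force: 0.0
```

Call:
play_rows(
  increments=[
    [100, [-0.033, 0.011, 0], 0],
    [100, [-0.033, 0.011, 0], 0],
    [100, [-0.033, 0.011, 0], 0],
    [100, [-0.033, 0.011, 0], 0],
    [100, [0, 0, 0], 0],
  ],
)

```text
clock: 3.07
eef_pos: [0.5157, -0.1461, 0.2447]
tool_rot: [0.659, 0.752, -0.001, 0.001]
force: [-1.1, 0.1, 0.1]
finger_gap: 1.002
grip_force: 0.0
```

```bash
cat >> h.py <<'E'
from scipy.spatial.transform import Rotation as Ro
def wcam(f):
    o=json.load(open(f'pics/{f}.json')); T=np.eye(4); T[:3,:3]=Ro.from_quat(o['state']['tool_rot']).as_matrix(); T[:3,3]=o['state']['eef_pos']
    return np.array(o['camera_matrix']),T@np.array(o['hand_eye'])
def wat(f,u,v,z):
    K,T=wcam(f); p=np.array([(u-K[0,2])/K[0,0],(v-K[1,2])/K[1,1]]); r=np.hypot(*p); s=np.sin(r)/r
    d=T[:3,:3]@[p[0]*s,-p[1]*s,-np.cos(r)]; return T[:3,3]+d*(z-T[2,3])/d[2]
def wproj(f,P):
    K,T=wcam(f); q=T[:3,:3].T@(np.array(P)-T[:3,3]); a=np.array([q[0],-q[1]]); n=np.hypot(*a); r=np.arctan2(n,-q[2])
    return a/n*r*K[0,0]+K[:2,2]
E
python3 - <<'E'
from h import *
snap('wrist','w1')
m=[wproj('w1',[.514,-.146,.045])]
print(m)
E
```

```text
[array([317.11718514, 208.38557649])]
```

View pics/w1.png

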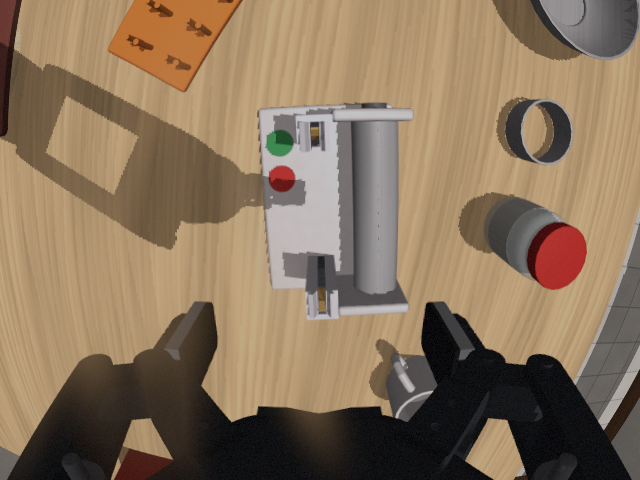

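The wrist view shows the roller with the +y slot at about (316,133) and the -y slot at about (322,295). The jaws are at the bottom of the picture. I'll enlarge both slots.

Run:
```python
from h import *
im=cv2.imread('pics/w1.png')
t=lambda u,v:cv2.resize(im[v:v+75,u:u+50],None,fx=8,fy=8,interpolation=cv2.INTER_CUBIC)
cv2.imwrite('pics/c2.png',np.hstack([t(290,100),t(297,250)]))
```

```text
(no output)
```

View pics/c2.png

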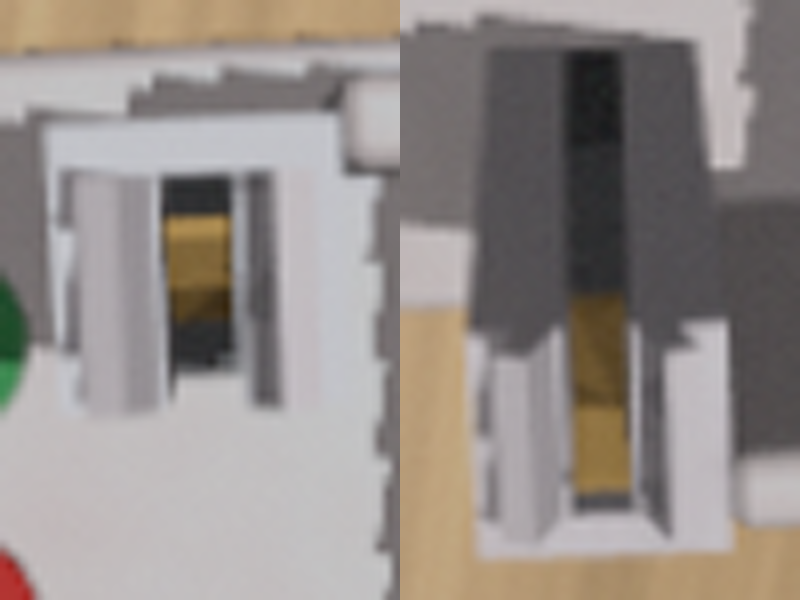

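Run:
```python
from h import *
L=wat('w1',315.2,136.5,.102);R=wat('w1',322.2,302.6,.102)
c=(L+R)/2;print(L,R,np.linalg.norm(L-R),c,np.arctan2(*(L-R)[:2][::-1])-np.pi/2)
# deep check: brass clips, mid height z~.08 / ~.065
for z in(.06,.09):
    L=wat('w1',290+199/8,100+245/8,z);R=wat('w1',297+201/8,250+430/8,z);print(z,(L+R)/2,np.arctan2(*(L-R)[:2][::-1])-np.pi/2)
th=.1373
for n in('top0','scene0'):
  for s in(1,-1):
    print(n,s,proj(n,[c[0]-s*.0675*np.sin(th),c[1]+s*.0675*np.cos(th),.102]))
s=read_state();print(s['eef_pos'],Ro.from_quat(s['tool_rot']).as_matrix()[:,1])
```

```text
[ 0.50423736 -0.08005993  0.102     ] [ 0.52699417 -0.21042283  0.102     ] 0.1323342666758179 [ 0.51561576 -0.14524138  0.102     ] 0.1728236685153488
0.06 [ 0.51668728 -0.15493531  0.06      ] 0.1724881470398838
0.09 [ 0.51566864 -0.14688346  0.09      ] 0.17248814703988335
top0 1 [375.32769896 252.78526456]
top0 -1 [442.20203274 245.57854052]
scene0 1 [281.1853634  251.56245432]
scene0 -1 [257.50172639 283.4417601 ]
[ 0.51473712 -0.14360265  0.2445336 ] [ 0.99124567  0.13202612 -0.00106082]
```

Run:
```python
from h import *
c=np.array([.5153,-.1455])
X,Y=np.meshgrid(np.arange(.015,.085,.0005),np.arange(-.04,.04,.001))
def samp(f,pf,x,y,z):
    im=cv2.GaussianBlur(cv2.imread(f'pics/{f}.png',0),(0,0),.7); P=np.array([pf(f,[a,b,z]) for a,b in zip(x.ravel(),y.ravel())]).reshape(*x.shape,2).astype('f')
    return cv2.remap(im,P[...,0],P[...,1],cv2.INTER_CUBIC)
for f,pf in(('w1',wproj),('top0',proj),('scene0',proj)):
    r=[]
    for th in np.arange(.08,.25,.01):
        x=c[0]+X*np.cos(th)-Y*np.sin(th); y=c[1]+X*np.sin(th)+Y*np.cos(th)
        p=samp(f,pf,x,y,.052).astype(float).mean(0); r.append((np.diff(p)**2).sum())
    print(f,np.round(np.array(r)/max(r),3))
```

```text
w1 [0.32  0.362 0.41  0.466 0.534 0.622 0.736 0.855 0.954 1.    0.975 0.888
 0.771 0.654 0.555 0.476 0.412]
top0 [0.839 0.868 0.896 0.921 0.946 0.967 0.983 0.991 1.    0.998 0.992 0.98
 0.961 0.935 0.908 0.881 0.85 ]
scene0 [0.632 0.693 0.755 0.817 0.876 0.926 0.965 0.991 1.    0.995 0.974 0.939
 0.895 0.843 0.789 0.734 0.679]
```

Call:
play_rows(
  increments=[
    [100, [0.036, 0, 0], 0],
    [100, [0.036, 0, 0], 0],
    [100, [0.036, 0, 0], 0],
    [100, [0.036, 0, 0], 0],
    [100, [0.036, 0, 0], 0],
  ],
)

```text
clock: 3.53
eef_pos: [0.4886, 0.0396, 0.2452]
tool_rot: [0.657, 0.754, 0.0, -0.0]
force: [0.9, 0.6, -0.4]
finger_gap: 0.997
grip_force: 0.0
```

Call:
play_rows(
  increments=[
    [100, [0.036, 0, 0], 0],
    [100, [0.036, 0, 0], 0],
    [100, [0.036, 0, 0], 0],
    [100, [0.036, 0, 0], 0],
    [100, [0.036, 0, 0], 0],
  ],
)

```text
clock: 3.95
eef_pos: [0.4638, 0.218, 0.2453]
tool_rot: [0.657, 0.754, 0.0, -0.0]
force: [0.2, 0.1, 0.2]
finger_gap: 0.997
grip_force: 0.0
```

Call:
play_rows(
  increments=[
    [100, [0, 0, 0], 0.11],
    [100, [0, 0, 0], 0.11],
    [100, [0, 0, 0], 0.11],
    [100, [0, 0, 0], 0.11],
    [100, [0, 0, 0], 0.1],
  ],
)

```text
clock: 4.37
eef_pos: [0.4642, 0.2165, 0.2451]
tool_rot: [0.836, 0.549, -0.0, -0.0]
force: [0.0, -0.5, 0.1]
finger_gap: 1.001
grip_force: 0.0
```

Call:
play_rows(
  increments=[
    [100, [0, 0, 0], 0],
    [100, [0, 0, 0], 0],
  ],
)

```text
clock: 4.53
eef_pos: [0.4647, 0.2161, 0.2452]
tool_rot: [0.834, 0.552, -0.0, -0.0]
force: [-0.4, -0.4, 0.4]
finger_gap: 1.0
grip_force: 0.0
```

Run:
```python
from h import *
snap('wrist','w2'); im=cv2.imread('pics/w2.png')
u,v=wproj('w2',[.468,.212,.12]);print(u,v,read_state()['eef_pos'])
u,v=int(u)-100,int(v)-75
u=max(u,0);v=max(v,0);print(u,v)
cv2.imwrite('pics/c3.png',cv2.resize(im[v:v+150,u:u+200],None,fx=4,fy=4,interpolation=cv2.INTER_CUBIC))
```

```text
324.8221149144982 236.03284235524646 [0.46487196 0.21597172 0.24525059]
224 161
```

View pics/c3.png

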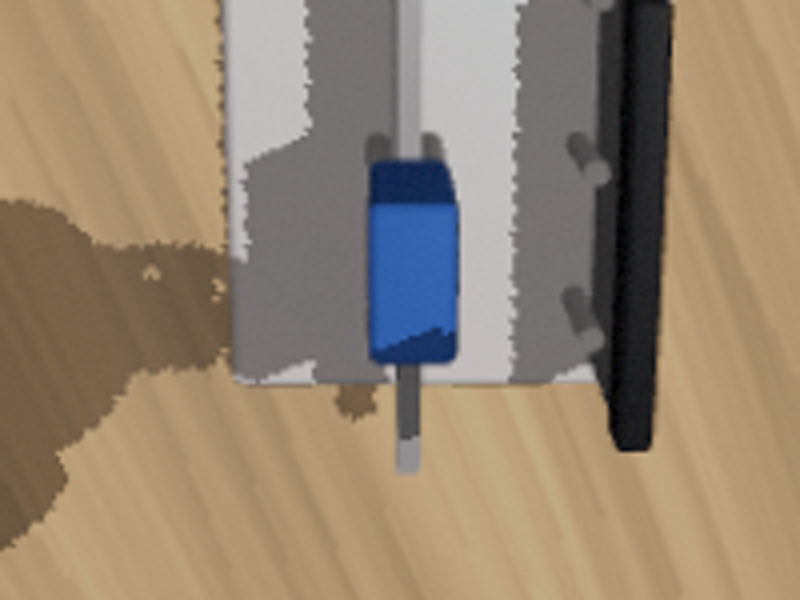

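The crop shows the handle's top face at u 316.5 to 338.5 and v 212 to 252, centre (327.5,231.7), with its edges parallel to the image axes. So the yaw matches the tool, and the black-gripped knife stands clear to the right.

Run:
```python
from h import *
h=wat('w2',327.5,231.7,.125);t=atz('top0',225.8,266.1,.12)
s=read_state();R=Ro.from_quat(s['tool_rot']).as_matrix();p=np.array(s['eef_pos'])
print(h,t,R[:,1],np.arctan2(R[1,1],R[0,1]))
e=wat('w2',224+220/4,161+240/4,.01)
for q in(h,t): print(R.T@(q-p))
a,b=wat('w2',224+397/4,161,.085),wat('w2',224+398/4,161+470/4,.045);print(R.T@(a-p),R.T@(b-p))
```

```text
[0.47147448 0.21564485 0.125     ] [0.46856979 0.21410542 0.12      ] [ 9.21000754e-01 -3.89560677e-01 -3.00921252e-04] -0.40015455799359956
[0.0022806  0.00624445 0.12024854]
[-0.00026837  0.00417043  0.12524936]
[0.04769931 0.00354956 0.16024574] [-0.06840829  0.00457995  0.20025467]
```

Call:
play_rows(
  increments=[
    [100, [0.0015, 0.0055, 0.02], 0],
    [100, [0, 0, 0.03], 0],
    [100, [0, 0, 0.03], 0],
    [100, [0, 0, 0.03], 0],
    [100, [0, 0, 0.015], 0],
  ],
)

```text
clock: 5.0
eef_pos: [0.4687, 0.2143, 0.1165]
tool_rot: [0.834, 0.552, -0.002, -0.001]
force: [-1.5, -0.1, -0.6]
finger_gap: 0.999
grip_force: 0.0
```

Call:
play_rows(
  increments=[
    [100, [0, 0, 0.01], 0],
    [100, [0, 0, 0.006], 0],
    [100, [0, 0, 0], 0],
    [40, [0, 0, 0], 0],
    [30, [0, 0, 0], 0],
  ],
  force=30,
)

```text
clock: 5.42
eef_pos: [0.4723, 0.2152, 0.1058]
tool_rot: [0.834, 0.551, 0.001, 0.0]
force: [-0.2, 0.3, -0.2]
finger_gap: 0.75
grip_force: 0.0
```

Call:
play_rows(
  increments=[
    [0, [0, 0, 0], 0],
    [0, [0, 0, 0], 0],
    [0, [0, 0, 0], 0],
    [0, [0, 0, 0], 0],
    [0, [0, 0, 0], 0],
  ],
  force=30,
)

```text
clock: 5.83
eef_pos: [0.4715, 0.215, 0.1049]
tool_rot: [0.835, 0.551, 0.0, 0.0]
force: [-1.9, 0.0, 3.7]
finger_gap: 0.183
grip_force: 31.5
```

Call:
play_rows(
  increments=[
    [0, [0, 0, 0], 0],
    [0, [0, 0, 0], 0],
    [0, [0, 0, -0.005], 0],
    [0, [0, 0, -0.01], 0],
    [0, [0, 0, -0.02], 0],
  ],
  force=80,
)

```text
clock: 6.25
eef_pos: [0.4695, 0.2139, 0.1373]
tool_rot: [0.835, 0.551, -0.002, -0.0]
force: [0.6, -0.4, -2.6]
finger_gap: 0.18
grip_force: 78.2
```

Call:
play_rows(
  increments=[
    [0, [0, 0, -0.02], 0],
    [0, [0, 0, -0.025], 0],
    [0, [0, 0, -0.025], 0],
    [0, [0, 0, -0.025], 0],
    [0, [0, 0, -0.015], 0],
  ],
)

```text
clock: 6.67
eef_pos: [0.4719, 0.215, 0.2527]
tool_rot: [0.835, 0.551, 0.002, 0.001]
force: [0.0, 0.0, -2.8]
finger_gap: 0.177
grip_force: 78.4
```

Call:
play_rows(
  increments=[
    [0, [0, 0, 0], 0],
    [0, [0, 0, 0], 0],
    [0, [0, 0, 0], 0],
  ],
)

```text
clock: 6.92
eef_pos: [0.4703, 0.2146, 0.2479]
tool_rot: [0.835, 0.551, -0.001, -0.0]
force: [0.5, 0.1, -3.4]
finger_gap: 0.174
grip_force: 78.5
```

Run:
```python
from h import *
snap('wrist','w3'); im=cv2.imread('pics/w3.png'); s=read_state(); print(s['eef_pos'],s['force'],s['wrist_torque'])
cv2.imwrite('pics/c4.png',cv2.resize(im[170:470,140:500],None,fx=2,fy=2,interpolation=cv2.INTER_CUBIC))
```

```text
[0.4701014  0.21451364 0.24737234] [ 0.25216984 -0.23562732 -2.72178441] [ 0.002016   -0.00894431  0.02876383]
```

View pics/c4.png

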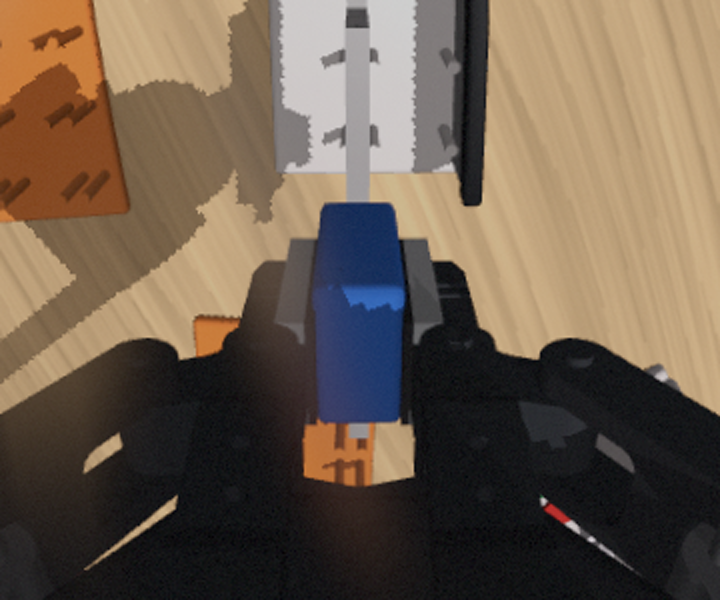

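Lifted. The handle sits square between the pads, with its top-face edges at v≈312.5 and 380 in the full picture. Next I'll work out its offset along tool x.

Run:
```python
from h import *
K,T=wcam('w3'); o=json.load(open('pics/w3.json'));s=o['state'];R=Ro.from_quat(s['tool_rot']).as_matrix();p=np.array(s['eef_pos'])
f=lambda u,v,dz:R.T@(wat('w3',u,v,p[2]+dz)-p)
print(f(320,313,.0205),f(320,380,.0205),f(319,271.5,-.0195))
# plate centre line u at far edge (crop 346-368,v100), z about -.04
print(f(140+357.5/2,170+10,-.0195),f(140+357.5/2,170+100/2,-.0195),f(140+360/2,313,.0205))
x=np.array([.515,-.146]);th=.167
c=R[:,1];print('theta',np.arctan2(c[1],c[0]), 'tool delta',R.T@np.r_[x-p[:2],0])
```

```text
[ 0.01585563  0.00097029 -0.02052428] [-0.01285158  0.00101699 -0.02048351] [0.0141336  0.00060153 0.0194789 ]
[0.05369879 0.0004887  0.01942279] [0.03706124 0.0004912  0.01944646] [ 0.01585563  0.00097029 -0.02052428]
theta -0.4040544280479565 tool delta [-3.13999039e-01  1.82822776e-01  1.32921949e-04]
```

Call:
play_rows(
  increments=[
    [0, [-0.015, 0.0085, 0], 0],
    [0, [-0.026, 0.0155, 0], 0],
    [0, [-0.026, 0.0155, 0], 0],
    [0, [-0.026, 0.0155, 0], 0],
    [0, [-0.026, 0.0155, 0], 0],
  ],
)

```text
clock: 7.38
eef_pos: [0.4882, 0.0765, 0.2473]
tool_rot: [0.834, 0.551, -0.001, -0.001]
force: [-0.1, 0.0, -1.7]
finger_gap: 0.176
grip_force: 78.4
```

Call:
play_rows(
  increments=[
    [0, [-0.026, 0.0155, 0], 0],
    [0, [-0.026, 0.0155, 0], 0],
    [0, [-0.026, 0.0155, 0], 0],
    [0, [-0.026, 0.0155, 0], 0],
    [0, [-0.026, 0.0155, 0], 0],
  ],
)

```text
clock: 7.8
eef_pos: [0.5084, -0.0735, 0.2473]
tool_rot: [0.835, 0.551, -0.001, -0.001]
force: [0.8, 0.0, -3.6]
finger_gap: 0.173
grip_force: 78.4
```

Call:
play_rows(
  increments=[
    [0, [-0.026, 0.0155, 0], 0],
    [0, [-0.026, 0.0135, 0], 0],
    [0, [-0.013, 0.006, 0], -0.07],
    [0, [0, 0, 0], -0.1],
    [0, [0, 0, 0], -0.1],
  ],
)

```text
clock: 8.22
eef_pos: [0.5149, -0.1468, 0.2469]
tool_rot: [0.752, 0.659, -0.001, -0.002]
force: [-0.4, -0.5, -2.5]
finger_gap: 0.178
grip_force: 78.3
```

Call:
play_rows(
  increments=[
    [0, [0, 0, 0.01], -0.1],
    [0, [0, 0, 0.02], -0.1],
    [0, [0, 0, 0.02], -0.1],
    [0, [0, 0, 0], 0],
    [0, [0, 0, 0], 0],
  ],
)

```text
clock: 8.63
eef_pos: [0.5143, -0.1451, 0.1967]
tool_rot: [0.647, 0.762, -0.001, -0.003]
force: [0.4, 0.0, -2.6]
finger_gap: 0.173
grip_force: 78.3
```

```bash
cat > st.py <<'E'
from h import *
s=read_state();R=Ro.from_quat(s['tool_rot']).as_matrix();p=np.array(s['eef_pos']);c=R[:,1]
print(np.round(p,4),'th',round(np.arctan2(c[1],c[0]),4),'d',np.round(R.T@np.r_[np.array([.5148,-.1458])-p[:2],0],4),'tilt',R[:2,2].round(4),np.round(s['force'],2),np.round(s['wrist_torque'],3),s['clock'])
E
python3 st.py
python3 - <<'E'
from h import *
o=snap('wrist','w4'); snap('scene','s4')
im=cv2.imread('pics/w4.png');t=lambda im,u,v,w,h,k:cv2.resize(im[v:v+h,u:u+w],None,fx=k,fy=k,interpolation=cv2.INTER_CUBIC)
cv2.imwrite('pics/c5.png',np.hstack([t(im,220,40,200,300,2),t(cv2.imread('pics/s4.png'),225,210,80,120,5)]))
E
```

```text
[ 0.5143 -0.1451  0.1967] th 0.163 d [-0.0008  0.0004 -0.    ] tilt [-0.0054  0.0024] [ 0.44  0.01 -2.55] [ 0.017  0.043 -0.037] 8.6333
```

View pics/c5.png

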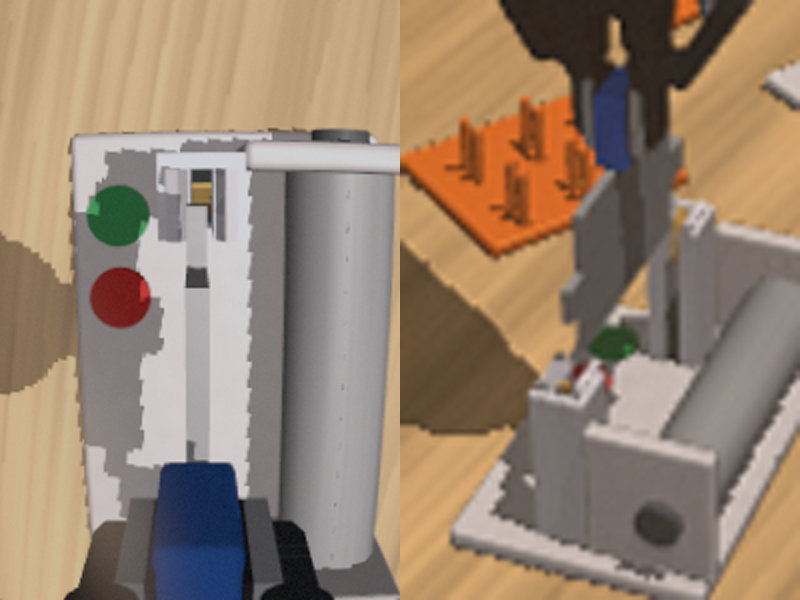

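The wrist crop shows the far ear at crop u 186–208, close to lined up with the brass-lined slot at u 190–213. The scene crop shows the plate hanging upright over the machine. I'll measure the offset from pixel rows.

Run:
```python
from h import *
im=cv2.imread('pics/w4.png').astype(int)
print('u',list(range(300,336)))
for v in(128,131,134,137,140,146,150,156,162,168):print(v,[f"{p[2]}" if abs(p[2]-p[0])<30 else f"*{p[2]}" for p in im[v,300:336]])
```

```text
u [300, 301, 302, 303, 304, 305, 306, 307, 308, 309, 310, 311, 312, 313, 314, 315, 316, 317, 318, 319, 320, 321, 322, 323, 324, 325, 326, 327, 328, 329, 330, 331, 332, 333, 334, 335]
128 ['146', '134', '163', '186', '189', '189', '189', '187', '182', '162', '163', '160', '163', '173', '192', '129', '64', '52', '53', '54', '54', '50', '52', '52', '55', '78', '134', '181', '109', '107', '110', '110', '144', '197', '207', '208']
131 ['133', '133', '163', '183', '189', '190', '189', '188', '182', '164', '163', '162', '160', '169', '189', '139', '*135', '*142', '*144', '*142', '*147', '*151', '*153', '*158', '*156', '*145', '134', '181', '108', '110', '109', '110', '143', '197', '208', '208']
134 ['208', '201', '186', '184', '190', '190', '190', '190', '184', '165', '163', '161', '162', '168', '193', '140', '*141', '*150', '*151', '*151', '*152', '*152', '*149', '*149', '*146', '*142', '137', '187', '108', '110', '110', '111', '140', '195', '208', '207']
137 ['132', '133', '130', '127', '133', '137', '138', '138', '131', '121', '145', '162', '162', '165', '193', '139', '*130', '*138', '*1
[... 973 characters left out ...]
05', '115', '163', '163', '177', '181', '181', '181', '182', '182', '182', '183', '183', '187', '196', '209', '204', '155', '190', '121', '109', '112', '111', '147', '191', '208', '206']
162 ['207', '209', '207', '207', '208', '208', '208', '209', '209', '208', '208', '208', '207', '189', '181', '180', '181', '181', '181', '182', '181', '182', '184', '195', '208', '208', '208', '209', '209', '209', '209', '208', '208', '208', '208', '209']
168 ['209', '208', '208', '209', '209', '208', '209', '208', '208', '207', '208', '208', '206', '185', '178', '178', '179', '178', '178', '179', '179', '178', '181', '193', '209', '208', '209', '209', '208', '208', '209', '208', '208', '208', '209', '209']
```

Run:
```python
from h import *
o=json.load(open('pics/w4.json'));s=o['state'];R=Ro.from_quat(s['tool_rot']).as_matrix();p=np.array(s['eef_pos'])
f=lambda u,v,z:np.round(R.T@(wat('w4',u,v,z)-p),4)
im=cv2.imread('pics/w4.png').astype(int)
print([im[v,318,2] for v in range(118,150)],[im[v,311,2] for v in range(110,166)])
print('ear end',f(318,143,.145),'slot',f(320.6,160,.102),f(320.6,124,.102),wat('w4',320.6,142,.102))
```

```text
[np.int64(208), np.int64(209), np.int64(209), np.int64(208), np.int64(209), np.int64(209), np.int64(151), np.int64(66), np.int64(53), np.int64(53), np.int64(53), np.int64(53), np.int64(53), np.int64(144), np.int64(185), np.int64(187), np.int64(151), np.int64(141), np.int64(140), np.int64(141), np.int64(140), np.int64(141), np.int64(143), np.int64(115), np.int64(77), np.int64(165), np.int64(180), np.int64(182), np.int64(182), np.int64(183), np.int64(183), np.int64(181)] [np.int64(207), np.int64(169), np.int64(133), np.int64(133), np.int64(130), np.int64(130), np.int64(186), np.int64(206), np.int64(208), np.int64(209), np.int64(208), np.int64(209), np.int64(209), np.int64(210), np.int64(190), np.int64(165), np.int64(162), np.int64(161), np.int64(160), np.int64(162), np.int64(162), np.int64(162), np.int64(161), np.int64(162), np.int64(161), np.int64(162), np.int64(161), np.int64(162), np.int64(161), np.int64(162), np.int64(163), np.int64(162), np.int64(162), np.int64(163), np.int64(162), np.int64(162), np.int64(161), np.int64(163), np.int64(161), np.int64(163), np.int64(163), np.int64(162), np.int64(163), np.int64(163), np.int64(163), np.int64(162), np.int64(163), np.int64(163), np.int64(164), np.int64(165), np.int64(177), np.int64(207), np.int64(208), np.int64(208), np.int64(208), np.int64(209)]
ear end [ 0.0668 -0.0004  0.0519] slot [0.0545 0.001  0.0949] [0.0762 0.001  0.095 ] [ 0.50415151 -0.08015856  0.102     ]
```

Call:
play_rows(
  increments=[
    [0, [0, 0.001, 0.005], -0.004],
    [0, [0, 0, 0.007], 0],
    [0, [0, 0, 0], 0],
    [0, [0, 0, 0], 0],
    [0, [0, 0, 0], 0],
  ],
)

```text
clock: 9.15
eef_pos: [0.517, -0.1456, 0.1874]
tool_rot: [0.645, 0.765, -0.0, 0.0]
force: [-0.7, 0.5, -2.0]
finger_gap: 0.174
grip_force: 78.4
```

```bash
python3 st.py
python3 - <<'E'
from h import *
snap('wrist','w5')
im=cv2.imread('pics/w5.png').astype(int)
print('u',list(range(304,336)))
for v in range(110,170,4):print(v,[f"{p[2]}" if abs(p[2]-p[0])<30 else f"*{p[2]}" for p in im[v,304:336]])
E
```

```text
[ 0.517  -0.1456  0.1874] th 0.1697 d [ 0.0002 -0.0022 -0.    ] tilt [ 0. -0.] [-0.69  0.54 -2.04] [ 0.008 -0.04   0.047] 9.15
u [304, 305, 306, 307, 308, 309, 310, 311, 312, 313, 314, 315, 316, 317, 318, 319, 320, 321, 322, 323, 324, 325, 326, 327, 328, 329, 330, 331, 332, 333, 334, 335]
110 ['209', '203', '167', '130', '131', '129', '131', '131', '129', '130', '131', '132', '134', '132', '131', '131', '132', '130', '132', '130', '133', '132', '131', '134', '132', '133', '132', '131', '132', '133', '131', '131']
114 ['205', '205', '206', '205', '206', '205', '206', '206', '205', '205', '207', '206', '206', '207', '206', '206', '207', '206', '206', '206', '206', '207', '205', '205', '205', '206', '206', '205', '205', '204', '203', '203']
118 ['209', '209', '209', '210', '210', '208', '210', '209', '209', '209', '210', '210', '209', '209', '209', '209', '209', '210', '209', '209', '209', '209', '209', '209', '209', '209', '209', '209', '209', '209', '209', '209']
122 ['169', '169', '168', '167', '177', '204', '108', '105', '102', '100', '102', '99', '91', '86', '87', '85', '89', '126'
[... 1907 characters left out ...]
 '208', '209']
158 ['103', '100', '103', '112', '125', '141', '173', '209', '208', '190', '183', '182', '183', '183', '182', '183', '183', '184', '181', '165', '118', '120', '100', '99', '161', '203', '208', '208', '208', '208', '208', '209']
162 ['209', '209', '209', '209', '210', '209', '208', '209', '208', '189', '182', '181', '181', '181', '181', '181', '182', '184', '185', '195', '209', '209', '208', '209', '210', '209', '210', '210', '209', '209', '208', '210']
166 ['209', '210', '209', '208', '209', '209', '209', '209', '207', '186', '179', '178', '178', '179', '179', '179', '178', '179', '183', '193', '209', '209', '209', '209', '209', '210', '210', '209', '209', '209', '209', '209']
```

Call:
play_rows(
  increments=[
    [0, [0, -0.0012, 0], 0],
    [0, [0, 0, 0], 0],
    [0, [0, 0, 0], 0],
    [0, [0, 0, 0], 0],
    [0, [0, 0, 0], 0],
  ],
)

```text
clock: 9.62
eef_pos: [0.5159, -0.1459, 0.1874]
tool_rot: [0.645, 0.765, 0.0, 0.0]
force: [0.4, -0.0, -2.7]
finger_gap: 0.178
grip_force: 78.4
```

```bash
cat > al.py <<'E'
from h import *
for k in range(2):
    snap('wrist','w6')
    im=cv2.imread('pics/w6.png').astype(float)[:,:,2]
    a=im[130:140,300:336]; b=im[164:170,300:336]
    pa=a.mean(0); pb=b.mean(0)
    print(np.round(pa).astype(int).tolist()); print(np.round(pb).astype(int).tolist())
import st
E
python3 al.py
```

```text
[177, 179, 179, 179, 179, 172, 158, 160, 158, 157, 162, 195, 126, 146, 149, 150, 151, 151, 150, 151, 150, 146, 133, 133, 156, 159, 109, 109, 107, 107, 157, 202, 208, 208, 208, 208]
[209, 209, 208, 209, 209, 209, 209, 209, 209, 209, 209, 209, 207, 186, 179, 178, 179, 179, 179, 179, 180, 180, 182, 194, 209, 209, 209, 209, 209, 209, 209, 209, 209, 209, 209, 209]
[179, 179, 179, 179, 179, 171, 158, 159, 157, 157, 163, 193, 121, 142, 147, 148, 149, 149, 149, 148, 149, 146, 133, 133, 156, 159, 109, 110, 108, 107, 149, 202, 208, 208, 208, 208]
[209, 208, 209, 209, 209, 209, 209, 209, 209, 209, 209, 208, 208, 186, 179, 178, 178, 179, 179, 179, 179, 179, 182, 194, 209, 209, 209, 209, 209, 209, 209, 209, 209, 209, 209, 209]
[ 0.5158 -0.1459  0.1873] th 0.1699 d [ 0.0002 -0.001  -0.    ] tilt [ 0.0001 -0.    ] [ 0.97 -0.89 -1.89] [-0.008 -0.035 -0.008] 9.7167
```

Call:
play_rows(
  increments=[
    [0, [0, -0.0003, 0.004], 0],
    [0, [0, 0, 0.004], 0],
    [0, [0, 0, 0.004], 0],
    [0, [0, 0, 0.003], 0],
    [0, [0, 0, 0.003], 0],
  ],
)

```text
clock: 10.13
eef_pos: [0.5153, -0.1458, 0.1686]
tool_rot: [0.645, 0.765, -0.0, -0.0]
force: [0.2, 0.9, -2.5]
finger_gap: 0.175
grip_force: 78.4
```

Call:
play_rows(
  increments=[
    [0, [0, 0, 0.002], 0],
    [0, [0, 0, 0.002], 0],
    [0, [0, 0, 0.001], 0],
    [0, [0, 0, 0], 0],
    [0, [0, 0, 0], 0],
  ],
)

```text
clock: 10.55
eef_pos: [0.5156, -0.1459, 0.1644]
tool_rot: [0.645, 0.765, 0.0, 0.0]
force: [-0.2, -0.8, -1.8]
finger_gap: 0.179
grip_force: 78.4
```

```bash
python3 st.py
```

```text
[ 0.5156 -0.1459  0.1644] th 0.1699 d [ 0.0003 -0.0008 -0.    ] tilt [ 0.0001 -0.    ] [-0.16 -0.82 -1.76] [-0.004  0.031  0.041] 10.55
```

Call:
play_rows(
  increments=[
    [0, [0, 0, 0.0015], 0],
    [0, [0, 0, 0.0015], 0],
    [0, [0, 0, 0.0015], 0],
    [0, [0, 0, 0.0015], 0],
    [0, [0, 0, 0.0015], 0],
  ],
)

```text
clock: 10.97
eef_pos: [0.5159, -0.1464, 0.1571]
tool_rot: [0.645, 0.765, -0.0, 0.001]
force: [-0.4, -2.4, 1.4]
finger_gap: 0.18
grip_force: 78.8
```

Call:
play_rows(
  increments=[
    [0, [0, 0, 0.0015], 0],
    [0, [0, 0, 0.0015], 0],
    [0, [0, 0, 0.0015], 0],
    [0, [0, 0, 0.0015], 0],
    [0, [0, 0, 0.0015], 0],
  ],
)

```text
clock: 11.38
eef_pos: [0.516, -0.146, 0.1498]
tool_rot: [0.645, 0.765, 0.0, 0.001]
force: [0.6, -0.2, 4.9]
finger_gap: 0.173
grip_force: 79.3
```

```bash
python3 st.py
```

```text
[ 0.516  -0.146   0.1498] th 0.17 d [ 0.0004 -0.0011 -0.    ] tilt [ 0.0012 -0.0004] [ 0.57 -0.19  4.94] [-0.096 -0.027 -0.032] 11.3833
```

Call:
play_rows(
  increments=[
    [0, [0, 0, 0.0015], 0],
    [0, [0, 0, 0.0015], 0],
    [0, [0, 0, 0.0015], 0],
    [0, [0, 0, 0.0015], 0],
    [0, [0, 0, 0.0015], 0],
  ],
)

```text
clock: 11.8
eef_pos: [0.5153, -0.1458, 0.1414]
tool_rot: [0.645, 0.765, -0.0, -0.0]
force: [0.7, -1.1, 2.0]
finger_gap: 0.174
grip_force: 79.2
```

Call:
play_rows(
  increments=[
    [0, [0, 0, 0.0015], 0],
    [0, [0, 0, 0.0015], 0],
    [0, [0, 0, 0.0015], 0],
    [0, [0, 0, 0.0015], 0],
    [0, [0, 0, 0], 0],
  ],
)

```text
clock: 12.22
eef_pos: [0.5153, -0.1458, 0.1352]
tool_rot: [0.645, 0.765, -0.0, -0.0]
force: [0.7, -1.1, -0.1]
finger_gap: 0.178
grip_force: 79.1
```

```bash
python3 st.py
```

```text
[ 0.5153 -0.1458  0.1352] th 0.1699 d [ 0.0001 -0.0005  0.    ] tilt [-0.0005  0.0004] [ 0.66 -1.12 -0.14] [-0.196 -0.152 -0.026] 12.2167
```

Call:
play_rows(
  increments=[
    [0, [0, 0, 0.0015], 0],
    [0, [0, 0, 0.0015], 0],
    [0, [0, 0, 0.0015], 0],
    [0, [0, 0, 0.0015], 0],
    [0, [0, 0, 0.001], 0],
  ],
)

```text
clock: 12.63
eef_pos: [0.5155, -0.1459, 0.1286]
tool_rot: [0.645, 0.765, 0.0, -0.0]
force: [-0.4, -0.3, 2.7]
finger_gap: 0.175
grip_force: 79.1
```

Call:
play_rows(
  increments=[
    [0, [0, 0, 0.001], 0],
    [0, [0, 0, 0.001], 0],
    [0, [0, 0, 0.001], 0],
    [0, [0, 0, 0.001], 0],
    [0, [0, 0, 0.0005], 0],
  ],
)

```text
clock: 13.05
eef_pos: [0.5149, -0.1458, 0.1232]
tool_rot: [0.644, 0.765, -0.0, -0.001]
force: [0.9, -3.0, -3.6]
finger_gap: 0.175
grip_force: 78.3
```

Call:
play_rows(
  increments=[
    [0, [0, 0, 0.0005], 0],
    [0, [0, 0, 0.0005], 0],
    [0, [0, 0, 0.0005], 0],
    [0, [0, 0, 0], 0],
  ],
)

```text
clock: 13.38
eef_pos: [0.5152, -0.146, 0.1224]
tool_rot: [0.645, 0.765, -0.0, -0.0]
force: [0.1, -1.6, -4.0]
finger_gap: 0.178
grip_force: 78.2
```

Call:
play_rows(
  increments=[
    [0, [0, 0, 0.001], 0],
    [0, [0, 0, 0.0005], 0],
    [0, [0, 0, 0.0005], 0],
    [0, [0, 0, 0.0005], 0],
    [0, [0, 0, 0], 0],
  ],
)

```text
clock: 13.8
eef_pos: [0.5154, -0.1455, 0.1201]
tool_rot: [0.645, 0.765, 0.0, -0.0]
force: [-0.9, -0.5, -3.0]
finger_gap: 0.178
grip_force: 78.5
```

Call:
play_rows(
  increments=[
    [0, [0, 0, 0.0005], 0],
    [0, [0, 0, 0.0005], 0],
    [0, [0, 0, 0], 0],
    [0, [0, 0, 0], 0],
  ],
)

```text
clock: 14.13
eef_pos: [0.5155, -0.1457, 0.1192]
tool_rot: [0.645, 0.765, 0.0, -0.0]
force: [-0.1, -0.3, -3.0]
finger_gap: 0.176
grip_force: 78.6
```

Call:
play_rows(
  increments=[
    [0, [0, 0, 0.0005], 0],
    [0, [0, 0, 0.0005], 0],
    [0, [0, 0, 0], 0],
    [0, [0, 0, 0], 0],
  ],
)

```text
clock: 14.47
eef_pos: [0.5155, -0.1459, 0.1182]
tool_rot: [0.645, 0.765, -0.0, -0.0]
force: [0.1, -0.1, -1.8]
finger_gap: 0.177
grip_force: 78.6
```

Call:
play_rows(
  increments=[
    [0, [0, 0, 0.0005], 0],
    [0, [0, 0, 0.0005], 0],
    [0, [0, 0, 0], 0],
    [0, [0, 0, 0], 0],
  ],
)

```text
clock: 14.8
eef_pos: [0.5155, -0.1459, 0.1173]
tool_rot: [0.645, 0.765, -0.0, -0.0]
force: [-1.0, -0.1, -1.5]
finger_gap: 0.178
grip_force: 78.6
```

Call:
play_rows(
  increments=[
    [0, [0, 0, 0.0005], 0],
    [0, [0, 0, 0.0005], 0],
    [0, [0, 0, 0], 0],
    [0, [0, 0, 0], 0],
  ],
)

```text
clock: 15.13
eef_pos: [0.5157, -0.146, 0.1169]
tool_rot: [0.645, 0.765, 0.0, 0.0]
force: [-2.0, 1.1, 4.4]
finger_gap: 0.179
grip_force: 79.4
```

Call:
play_rows(
  increments=[
    [0, [0, 0, 0.0005], 0],
    [0, [0, 0, 0.0005], 0],
    [0, [0, 0, 0], 0],
    [0, [0, 0, 0], 0],
  ],
)

```text
clock: 15.47
eef_pos: [0.5158, -0.146, 0.1168]
tool_rot: [0.644, 0.765, 0.0, 0.0]
force: [-5.2, 1.6, 11.5]
finger_gap: 0.175
grip_force: 80.6
```

Call:
play_rows(
  increments=[
    [0, [0, -0.0004, 0.0004], 0],
    [0, [0, 0, 0.0004], 0],
    [0, [0, 0, 0], 0],
    [0, [0, 0, 0], 0],
  ],
)

```text
clock: 15.8
eef_pos: [0.5158, -0.146, 0.1168]
tool_rot: [0.644, 0.765, 0.0, 0.001]
force: [-5.8, 2.9, 15.9]
finger_gap: 0.177
grip_force: 81.1
```

```bash
python3 st.py
```

```text
[ 0.5158 -0.146   0.1168] th 0.1702 d [ 0.0004 -0.001  -0.    ] tilt [ 0.0013 -0.0004] [-5.78  2.91 15.88] [0.632 1.296 0.05 ] 15.8
```

Call:
play_rows(
  increments=[
    [0, [0, 0, 0.0002], 0],
    [0, [0, 0, 0], 0],
    [0, [0, 0, 0], 0],
    [0, [0, 0, 0], 0],
    [0, [0, 0, 0], 0],
  ],
)

```text
clock: 16.22
eef_pos: [0.5158, -0.146, 0.1168]
tool_rot: [0.644, 0.765, 0.0, 0.001]
force: [-6.5, 3.1, 16.6]
finger_gap: 0.172
grip_force: 81.2
```

Call:
play_rows(
  increments=[
    [0, [0, 0, 0], 0],
    [0, [0, 0, 0], 0],
    [0, [0, 0, 0], 0],
    [0, [0, 0, 0], 0],
  ],
)

```text
clock: 16.55
eef_pos: [0.5158, -0.1461, 0.1168]
tool_rot: [0.644, 0.765, 0.0, 0.001]
force: [-6.4, 3.2, 15.9]
finger_gap: 0.178
grip_force: 81.2
```

Call:
play_rows(
  increments=[
    [0, [0, 0, -0.0008], 0],
    [0, [0, 0, -0.0008], 0],
    [0, [0, 0, -0.0004], 0],
    [0, [0, 0, 0], 0],
    [0, [0, 0, 0], 0],
  ],
  force=20,
)

```text
clock: 16.97
eef_pos: [0.5156, -0.146, 0.1169]
tool_rot: [0.645, 0.765, 0.0, 0.0]
force: [-1.1, 2.9, 5.6]
finger_gap: 0.181
grip_force: 79.5
```

Call:
play_rows(
  increments=[
    [25, [0, 0, 0], 0],
    [35, [0, 0, 0], 0],
    [50, [0, 0, 0], 0],
    [60, [0, 0, 0], 0],
    [60, [0, 0, 0], 0],
  ],
)

```text
clock: 17.38
eef_pos: [0.515, -0.146, 0.116]
tool_rot: [0.645, 0.765, -0.0, -0.0]
force: [1.0, 0.0, -0.2]
finger_gap: 0.601
grip_force: 0.0
```

```bash
python3 st.py
```

```text
[ 0.515 -0.146  0.116] th 0.1699 d [ 0.0002 -0.0002  0.    ] tilt [-0.0003  0.0001] [ 0.96  0.02 -0.19] [-0.023  0.001  0.038] 17.3833
```

Released. I'll retreat straight up and check.

Call:
play_rows(
  increments=[
    [70, [0, 0, -0.01], 0],
    [80, [0, 0, -0.02], 0],
    [80, [0, 0, -0.03], 0],
    [80, [0, 0, -0.03], 0],
    [80, [0, 0, -0.03], 0],
  ],
)

```text
clock: 17.8
eef_pos: [0.5149, -0.1459, 0.2382]
tool_rot: [0.645, 0.765, -0.0, -0.0]
force: [1.7, 0.1, -0.8]
finger_gap: 0.798
grip_force: 0.0
```

Call:
play_rows(
  increments=[
    [80, [0, 0, -0.02], 0],
    [80, [0, 0, 0], 0],
    [80, [0, 0, 0], 0],
    [80, [0, 0, 0], 0],
  ],
)

```text
clock: 18.13
eef_pos: [0.5147, -0.1458, 0.2559]
tool_rot: [0.645, 0.765, -0.0, -0.0]
force: [-0.7, -0.2, -0.3]
finger_gap: 0.798
grip_force: 0.0
```

```bash
python3 st.py
python3 - <<'E'
from h import *
snap('wrist','w7'); snap('scene','s7')
t=lambda im,u,v,w,h,k:cv2.resize(im[v:v+h,u:u+w],None,fx=k,fy=k,interpolation=cv2.INTER_CUBIC)
cv2.imwrite('pics/c6.png',np.hstack([t(cv2.imread('pics/w7.png'),240,80,160,240,2.5),t(cv2.imread('pics/s7.png'),225,210,80,120,5)]))
E
```

```text
[ 0.5147 -0.1458  0.2559] th 0.17 d [ 0.      0.0001 -0.    ] tilt [-0.0007  0.0002] [-0.73 -0.22 -0.31] [-0.011 -0.034  0.029] 18.1333
```

View pics/c6.png

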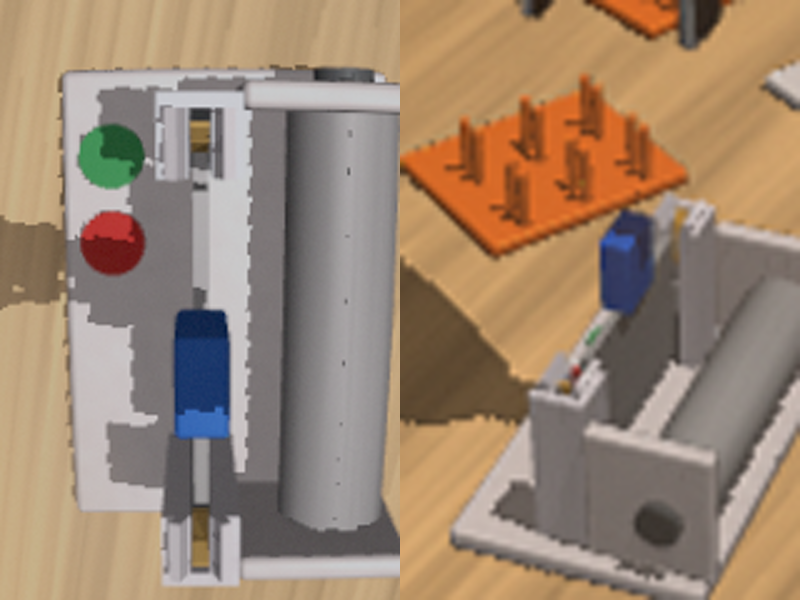

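The plate stands upright in both slots at about (320,200) in the wrist picture. It is centred, with the ears below the brass clips and the gripper clear. I'm handing the job in.

```bash
python3 -c "
from bench import order
print(order.finish_job())"
```

```text
the job is handed in; nothing more can be done
None
```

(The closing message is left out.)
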